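# Hold a spring clamp open around a glued drawer facing

## Task

A dark facing has just been glued to the front of the upper drawer of the small pine box, left of its knob: pull that drawer all the way out to its stop, then squeeze open the spring clamp with the soft orange pads and lift it off its rail. Finish while holding the clamp squeezed wide open around the top edge of the drawer front in the middle of the facing, one pad outside in front of the facing and one inside the drawer, both pads wholly below the edge and the clamp touching nothing but your fingers, so that I can straighten the facing before the clamp is let go. Do not let the clamp close or press on the drawer, leave the lower drawer shut, the blue clamp clipped on the rail, and the bottle of glue standing where it is.

Things in the scene. Friction and masses are not known exactly. Their poses are not given: they have to be found in the camera images.
- drawer_box: Small pine box, fixed: 160 mm deep, 220 wide, 125 high, with two drawers one above the other, each with a dark round knob in its middle; shut fronts lie flush with the box. Origin: middle of its underside, 68 mm behind the front face. x points from the front into the box (away from the robot), y to the robot's left, z up.
- drawer_box_drawer2 (a joint): Upper drawer: how far it is pulled out along the box's -x, m; 0 shut, 0.09 at its stop. It starts shut or up to 20 mm open, slides with about 1 N of friction and stays where it is left. A few turned feet and an offcut lie fixed in its right half, below its rim.
- drawer_box_drawer1 (a joint): Lower drawer: how far it is pulled out, m; starts shut (0).
- knob (a point): Middle of the upper drawer's round knob, 90 mm above the bench; moves with the drawer, axes as the box. The knob is 22 mm across and stands 24 mm out of the front: from 10 mm before this point (-x) to 14 mm behind it, where the front begins. The box's roof top is 35 mm higher. Pinch it from above, fingers to its left and right.
- facing_edge (a point): Where the clamp goes: top edge of the upper drawer's front, mid-width of the facing, mid-thickness; 113 mm above the bench, 63 mm left of the knob; moves with the drawer; box axes. The front (10 mm pine) and dark facing (outside; 3 mm thick, 58 wide) reach 6.5 mm to either side in x. Inside, the drawer floor is 41 mm below; pulled out, 80 mm is free behind the front, 28 mm to the left wall.
- soft_clamp: Spring clamp, 90 g, black with orange grips and pads; clothes-peg kind: squeezing the handles spreads the jaws. Starts clipped on the rail, jaws down. Origin: pivot pin, then 90 mm above the bench (its hub sits on the rail's edge). Frame of the half with pad a, upright when clipped: x across the jaws from pad a to b, y along the pin and rail, z up. Leans 0.2 rad when squeezed to the stop.
- soft_clamp_jaw (a joint): Opening of the orange clamp, rad: 0 clipped on the rail (pads 12 mm apart), 0.40 at the fully open stop (31 mm apart), -0.25 shut. Sprung shut: squeezing takes 11 N at 0, 16 N at the stop. Grip the handles (20 mm wide) 45 mm above the pivot, closing along x; their tops are 66 mm above it and 58 mm apart over the outsides on the rail; at the stop they are parallel, 32 mm over the outsides.
- soft_clamp_pad_a (a point): Middle of the inner face of pad a, 48 mm below the pivot. Each pad is 16 mm high, 20 mm wide, 6 mm thick, with the jaw arm (6 mm) behind it.
- soft_clamp_pad_b (a point): Middle of the inner face of the other pad, pad b, likewise.
- clamp_rail: Fixed clamp rail: upright pine board 12 mm thick, 210 mm long, its straight top edge 80 mm above the bench, on a foot board 80 x 220 x 15 mm. Origin: middle of the foot's underside, under the board; x across the board, y along it, z up. The two clamps sit astride it 45 mm to either side of its middle, either way round.
- blue_clamp: Blue spring clamp of the same size and shape with bare steel jaws, clipped on the same rail; to be left there. Origin on its pivot pin.
- glue_bottle: Orange bottle of wood glue with a black nozzle, 65 mm across, 216 mm high, standing on the bench to the left of the drawer box. Origin: middle of its underside.
There are look-alikes about, which are no part of the job. Of the things that look like the soft_clamp, the smaller one is meant.

How it is judged:
On the way, in this order (a step that is already met when the one before it is completed fails the run):
1. the upper drawer is pulled out to its stop (value of joint drawer_box_drawer2 above 0.084 m), for 0.2 s.
2. the orange clamp is squeezed wide open and lifted clear of the rail (value of joint soft_clamp_jaw above 0.3 rad and height (world z) of each of soft_clamp_pad_a, soft_clamp_pad_b above 0.088 m and contact force between soft_clamp and clamp_rail below 0.3 N and contact force between the fingers and soft_clamp above 4 N), for 0.2 s.
At the end, for the whole second after the job is handed in: Drawer out 84 mm or more; fingers hold the orange clamp, open beyond 0.30 rad, at rest; pads on opposite sides of the front, over 1 mm clear of it, middles at least 10 mm below its top edge and within 22 mm of the facing's middle; clamp touches neither drawer box nor rail (under 0.3 N) (value of joint drawer_box_drawer2 above 0.084 m and value of joint soft_clamp_jaw above 0.3 rad and ((x of soft_clamp_pad_a in the frame of facing_edge below -0.0075 m and x of soft_clamp_pad_b in the frame of facing_edge above 0.0075 m) or (x of soft_clamp_pad_b in the frame of facing_edge below -0.0075 m and x of soft_clamp_pad_a in the frame of facing_edge above 0.0075 m)) and z of each of soft_clamp_pad_a, soft_clamp_pad_b in the frame of facing_edge below -0.01 m and y of soft_clamp_pad_a in the frame of facing_edge between -0.022 and 0.022 m and y of soft_clamp_pad_b in the frame of facing_edge between -0.022 and 0.022 m and contact force between the fingers and soft_clamp above 4 N and contact force between soft_clamp and drawer_box below 0.3 N and contact force between soft_clamp and clamp_rail below 0.3 N and linear speed of soft_clamp below 0.03 m/s); the arm keeps its last pose, push and grip.
It fails at once if the clamp presses on, or snaps shut on, the drawer box (over 8 N) (contact force between soft_clamp and drawer_box above 8 N).
It fails at once if the lower drawer is pulled open by more than 15 mm (value of joint drawer_box_drawer1 above 0.015 m).
It fails at once if the blue clamp is moved by more than 20 mm (distance of blue_clamp from where it was at the start of the episode above 0.02 m).
It fails at once if the glue bottle is tipped or shifted by more than 30 mm (distance of glue_bottle from where it was at the start of the episode above 0.03 m or angle between glue_bottle's own z axis and vertical above 0.5 rad).
It also fails if it takes over 54 s, if anything falls off the work surface, if the arm or the gripper's body presses on something with over 40 N, if the wrist force passes 120 N, or if a joint passes its speed limit or range.

## Robot

A 6-joint arm with a two-finger parallel gripper is mounted at the origin on a cart in front of the work surface, level with it; the furniture and walls round the work are solid. World frame = base frame: x ahead of the robot, y to its left, z up, the work surface at z = 0. Lengths are in m, angles in rad, forces in N, time in s.
With the tool pointing down it reaches from about 0.225 to 0.875 m from the base axis. Payload 3.4 kg.
Tool frame: the origin (TCP) lies on the centre line of the jaws, within the pads' length; the fingertips stand 22 mm ahead of it and the grasp point (between the pads) lies 3 mm ahead of it; z points along the fingers, y is the line along which they close (so a half turn about z gives the same grasp; the last joint's range is limited). The gripper opens to 85 mm and grips with 20 to 120 N. Pads are 22 mm wide; open, the fingers measure 114 mm over their backs; the gripper's body (76 mm by 85 mm) begins 54 mm behind the grasp point. The pads swing forward as they close: fully open they stand 13 mm farther back than shut.
Start: joints at [1.066, 0.276, 1.505, -0, 1.361, -0.121], TCP at [0.215, 0.533, 0.253] pointing down, gripper open.
Joint ranges: [-2.89, 2.89], [-0.75, 2.08], [0.22, 2.7], [-1.18, 4.32], [0.11, 2.71], [-2.7, 2.7]. Speed limits (rad/s): [2.57, 2.57, 3.14, 3.14, 3.14, 3.14].

## Interface

Orientations are given as a unit quaternion [w, x, y, z].
In Python, from rig import readout, optics, ticket gives the robot as it stands. The module is installed in compiled form; this text tells all that it offers.
- The arm moves only by the shell command python3 -m handwheel 'ROWS' [OPENING] [FORCE]. ROWS is rows parted by semicolons, their numbers by spaces, 1 to 5 of them, each of 4 numbers: dx, dy, dz in m, then a turn about the tool's z in rad; each row shifts and turns the commanded pose from where the row before left it, along the tool's axes as they then stand; what a row does not reach is not made up. A row lasts 1/12 s, in which the tool goes at most 0.0417 m and 0.125 rad, less where a joint would pass 70% of its speed; a pose out of reach is approached as far as the arm can. OPENING is the finger opening in m, set as the command begins (- or left out keeps the last). The fingers move at their own pace and stop on an object; FORCE is the grip in N (left out, the last holds). Time passes only in rows, so rows that do not move let the fingers close. It prints the time, the measured TCP pose, the force, the opening and the grip force at its end.
- readout.get_state(): the state, without advancing time (a new reading comes with each control period).
- optics.get_image(name): name is "side" or "top" or "wrist"; returns a dict with "img" (480x640x3 uint8, red, green, blue), "camera_matrix" (3x3 intrinsics, pixels), "T" (4x4, takes a point from camera to world coordinates); the wrist camera has in their place "hand_eye" (4x4, takes a point from camera to tool coordinates, whose origin is the TCP and whose axes are the flange's). Camera axes: x right, y down, z forward; pixel columns grow to the right and rows downward; lengths in m; the calibration is good to about 2 mm. A picture is of the moment at which its call begins: read the wrist's pose just before it. There is no depth.
- ticket.sign_off(): hands the job in; it is judged then, once.
The state is a dict: "clock": time; "qpos": joint angles; "qd": joint speeds; "effort": joint torques, N m; "position": TCP position; "ee_rot": TCP orientation; "contact_force": force on the tool from outside, world axes, zero at the start; "moment": the same for the moment, N m; "width": finger opening in m; "gripper_force": force on a finger pad.
Only numpy, scipy, OpenCV 4.12 (cv2) and the standard library are available. Lean on these libraries where they do the work, as an engineer would, in place of code of your own. Each camera call takes 0.05 s, during which the arm holds its last target. There are 200 camera calls.

## Working session

There is one attempt and no reset: what is moved stays moved. The work goes in short steps, Python scripts to look and compute and a shell command to move; the robot and the scene stay as the last step left them, time stands still between calls to the robot, and variables do not carry over. Pictures are saved under pics/ and viewed, at most 10 in all, crops included, and the job is handed in when it is done.

```bash
mkdir -p pics; cat > h.py <<'E'
import numpy as np, cv2
from rig import readout, optics
from scipy.spatial.transform import Rotation as R
def pose():
    s=readout.get_state(); q=s["ee_rot"]; T=np.eye(4); T[:3,:3]=R.from_quat([q[1],q[2],q[3],q[0]]).as_matrix(); T[:3,3]=s["position"]; return T
def shot(n,f):
    P=pose(); d=optics.get_image(n); T=d["T"] if "T" in d else P@d["hand_eye"]
    cv2.imwrite(f"pics/{f}.png",d["img"][:,:,::-1]); np.savez(f"pics/{f}.npz",K=d["camera_matrix"],T=T); return d
def ray(f,uv):
    z=np.load(f"pics/{f}.npz"); d=z["T"][:3,:3]@np.linalg.inv(z["K"])@[uv[0],uv[1],1]; return z["T"][:3,3],d/np.linalg.norm(d)
def atz(f,uv,h):
    c,d=ray(f,uv); return c+d*(h-c[2])/d[2]
def tri(*obs):
    A=0;b=0
    for f,uv in obs:
        c,d=ray(f,uv); M=np.eye(3)-np.outer(d,d); A=A+M; b=b+M@c
    p=np.linalg.solve(A,b); 
    return p,[round(float(np.linalg.norm((np.eye(3)-np.outer(ray(f,uv)[1],ray(f,uv)[1]))@(p-ray(f,uv)[0]))),4) for f,uv in obs]
def proj(f,p):
    z=np.load(f"pics/{f}.npz"); q=z["K"]@(np.linalg.inv(z["T"])@np.append(p,1))[:3]; return q[:2]/q[2]
E
python3 - <<'E'
from h import *
for n in("top","side"):
    shot(n,n+"0"); z=np.load(f"pics/{n}0.npz"); print(n,z["T"].round(3),z["K"].round(1))
s=readout.get_state(); print(s); print(pose().round(3))
E
```

```text
top [[-0.003 -0.984  0.175  0.418]
 [-1.     0.001 -0.013  0.081]
 [ 0.013 -0.175 -0.984  0.961]
 [ 0.     0.     0.     1.   ]] [[562.6   0.  320.4]
 [  0.  562.6 236.3]
 [  0.    0.    1. ]]
side [[-1.     0.019  0.007  0.576]
 [ 0.     0.352 -0.936  0.938]
 [-0.021 -0.936 -0.352  0.408]
 [ 0.     0.     0.     1.   ]] [[499.    0.  312.7]
 [  0.  499.  230.4]
 [  0.    0.    1. ]]
{'clock': 0.1, 'qpos': array([ 1.06596777e+00,  2.76490756e-01,  1.50596200e+00,  5.75288298e-06,
        1.36069320e+00, -1.20990535e-01]), 'qd': array([-0.00029279, -0.00149959, -0.00325588, -0.00085673,  0.0011587 ,
       -0.00096553]), 'effort': array([ 1.27414871e-03, -4.17705238e+01, -2.46404654e+01, -1.83454922e-04,
        5.80365289e-03,  8.00358350e-06]), 'position': array([0.21512318, 0.53279468, 0.25256731]), 'ee_rot': array([-2.41751662e-04,  1.90743555e-01,  9.81639594e-01, -7.38073887e-04]), 'contact_force': array([ 0.46659699, -0.27947078, -0.18762946]), 'moment': array([-0.03890764,  0.03792778,  0.01853448]), 'gripper_force': 0.0, 'width': 0.0853845461768844}
[[-0.927  0.374 -0.001  0.215]
 [ 0.374  0.927 -0.001  0.533]
 [ 0.    -0.002 -1.     0.253]
 [ 0.     0.     0.     1.   ]]
```

View pics/top0.png

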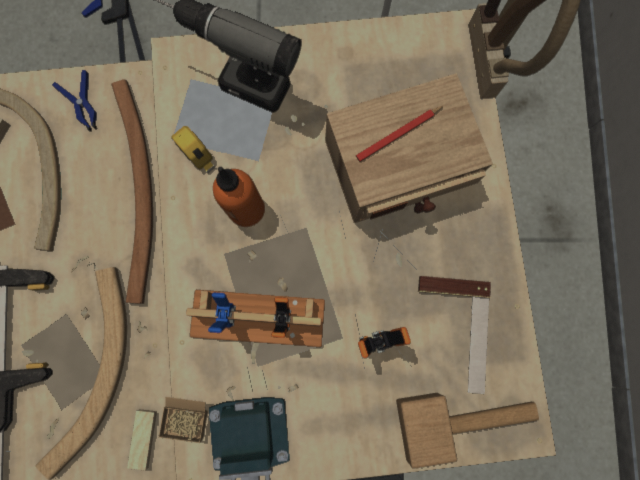

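View pics/side0.png

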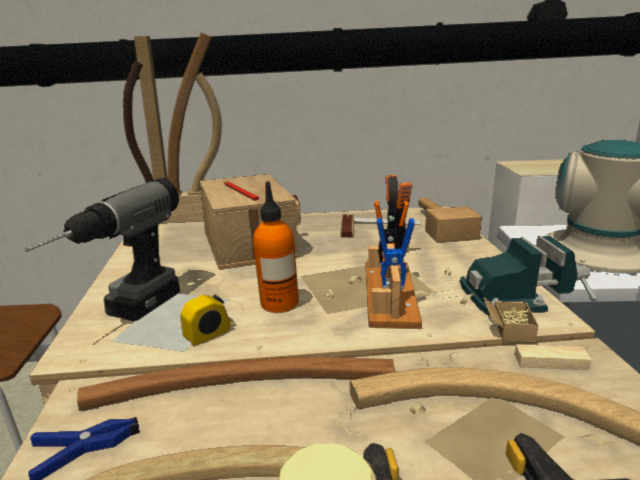

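Two candidates in the top view look like the soft clamp. One is at (282,315), astride the rail beside the blue clamp. The other stands alone on the bench at (385,340). The larger black clamps at (20,275) and (20,380) lie on the side table. The one on the rail fits the description, and I'll confirm it in an enlarged crop. The box knob is at (425,205) and the bottle at (240,195).

```bash
python3 - <<'E'
from h import *
t=cv2.imread("pics/top0.png"); s=cv2.imread("pics/side0.png")
a=cv2.resize(t[270:370,180:430],None,fx=3.2,fy=3.2,interpolation=cv2.INTER_CUBIC)  # 800x320
b=cv2.resize(s[165:305,360:430],None,fx=2,fy=2,interpolation=cv2.INTER_CUBIC)     # 140x280
b2=cv2.resize(s[170:280,190:310],(305,280),interpolation=cv2.INTER_CUBIC)
c=cv2.resize(t[155:235,340:442],(355,280),interpolation=cv2.INTER_CUBIC)
cv2.imwrite("pics/crop1.png",np.vstack([a,np.hstack([b,b2,c])]))
E
```

```text
(no output)
```

View pics/crop1.png

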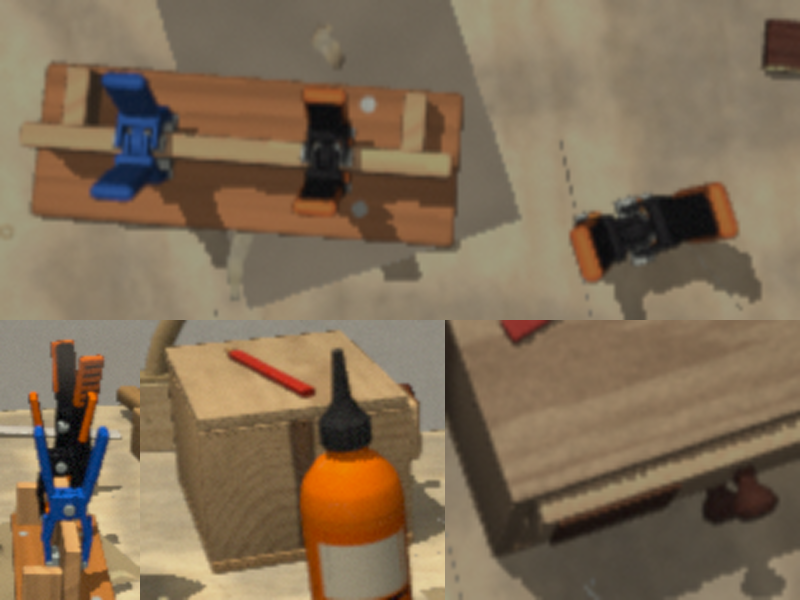

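The crop confirms it. The clamp on the rail next to the blue one (281,317) is black with orange tips and the smaller of the two, so it is the one meant. The one at (385,340) is larger and stands free on the bench. The upper drawer is slightly open, with its knob at about (429,205) and the facing left of it.

```bash
python3 - <<'E'
from h import *
np.set_printoptions(suppress=True,precision=4)
for n,uv,h in [("roofFL",(360.1,206.4),.125),("roofFR",(491,168),.125),("roofBL",(327,110),.125),("roofBR",(458,77),.125),("knob",(428,204),.09),("edgeL",(367,212),.113),("edgeR",(441.9,185),.113),
 ("railL",(186.9,312.2),.08),("railR",(320.6,321.6),.08),("tip1",(281.6,300.3),.156),("tip2",(278.4,334),.156),("bottle",(227,178),.2)]:
    print(n,atz("top0",uv,h))
d=optics.get_image("wrist"); print(d["hand_eye"],d["camera_matrix"])
E
```

```text
roofFL [0.6137 0.0087 0.125 ]
roofFR [ 0.6747 -0.1954  0.125 ]
roofBL [0.7693 0.0584 0.125 ]
roofBR [ 0.8255 -0.151   0.125 ]
knob [ 0.6258 -0.1027  0.09  ]
edgeL [ 0.6076 -0.0029  0.113 ]
edgeR [ 0.6508 -0.1208  0.113 ]
railL [0.4561 0.2761 0.08  ]
railR [0.4411 0.069  0.08  ]
tip1 [0.4693 0.1254 0.156 ]
tip2 [0.4221 0.1295 0.156 ]
bottle [0.6369 0.2007 0.2   ]
[[ 0.0001 -0.9469 -0.3215  0.083 ]
 [ 1.      0.0001 -0.      0.0001]
 [ 0.     -0.3215  0.9469 -0.1198]
 [ 0.      0.      0.      1.    ]] [[386.7002   0.     316.7216]
 [  0.     386.7002 238.3051]
 [  0.       0.       1.    ]]
```

```bash
A='-0.032 -0.0236 -0.0026 0;-0.032 -0.0236 -0.0026 0;-0.032 -0.0236 -0.0026 0;-0.032 -0.0236 -0.0026 0;-0.032 -0.0236 -0.0026 0' >/dev/null
python3 -m handwheel '-0.032 -0.0236 -0.01 0;-0.032 -0.0236 -0.01 0;-0.032 -0.0236 -0.01 0;-0.032 -0.0236 -0.01 0;-0.032 -0.0236 -0.01 0' 0.085
python3 -m handwheel '-0.032 -0.0236 0 0;-0.032 -0.0236 0 0;-0.032 -0.0236 0 0;-0.032 -0.0236 0 0;-0.032 -0.0236 0 0'
python3 -m handwheel '-0.032 -0.0236 0 0;-0.032 -0.0236 0 0;-0.032 -0.0236 0 0;-0.032 -0.0236 0 0;-0.032 -0.0236 0 0'
python3 -m handwheel '-0.032 -0.0236 0 0;-0.032 -0.0236 0 0;-0.032 -0.0236 0 0;-0.032 -0.0236 0 0;0 0 0 -0.12'
python3 -m handwheel '0 0 0 -0.12;0 0 0 -0.12;0 0 0 -0.12;0 0 0 -0.12;0 0 0 -0.074'
python3 -m handwheel '0 0 0 0;0 0 0 0'
python3 - <<'E'
from h import *
shot("wrist","w1"); print(pose().round(4))
E
```

```text
clock: 0.57
position: [0.3198, 0.3622, 0.3035]
ee_rot: [-0.0, 0.19, 0.982, -0.0]
contact_force: [0.3, 0.4, 0.5]
width: 0.085
gripper_force: 0.0
clock: 0.98
position: [0.4241, 0.1927, 0.3033]
ee_rot: [0.0, 0.191, 0.982, 0.0]
contact_force: [0.2, 0.4, 0.1]
width: 0.085
gripper_force: 0.0
clock: 1.4
position: [0.5283, 0.0233, 0.3031]
ee_rot: [-0.0, 0.191, 0.982, 0.0]
contact_force: [1.4, 0.1, 0.6]
width: 0.0847
gripper_force: 0.0
clock: 1.82
position: [0.6146, -0.1173, 0.3014]
ee_rot: [0.001, 0.133, 0.991, -0.002]
contact_force: [-0.2, -0.7, -0.0]
width: 0.0848
gripper_force: 0.0
clock: 2.23
position: [0.611, -0.1103, 0.3027]
ee_rot: [-0.001, -0.147, 0.989, 0.0]
contact_force: [-0.3, 0.5, 0.2]
width: 0.0852
gripper_force: 0.0
clock: 2.4
position: [0.6111, -0.1102, 0.3029]
ee_rot: [-0.0, -0.144, 0.99, 0.0]
contact_force: [0.1, 0.3, -0.1]
width: 0.0849
gripper_force: 0.0
[[-9.587e-01 -2.844e-01 -5.000e-04  6.111e-01]
 [-2.844e-01  9.587e-01  2.000e-04 -1.102e-01]
 [ 4.000e-04  4.000e-04 -1.000e+00  3.030e-01]
 [ 0.000e+00  0.000e+00  0.000e+00  1.000e+00]]
```

View pics/w1.png

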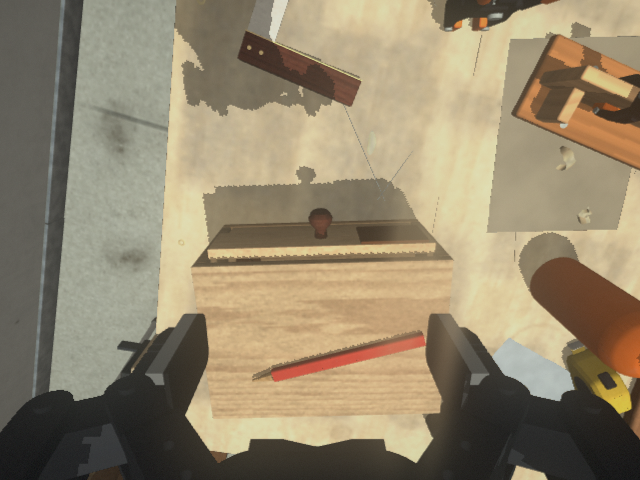

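The wrist view shows the box squared up. The knob head is at (320,217), the drawer-front strip runs from (208,252) to (436,248), and the dark facing spans columns 357–415.

```bash
python3 - <<'E'
from h import *
np.set_printoptions(suppress=True,precision=4)
print(tri(("w1",(320,217)),("top0",(429,204))))
for n,uv,h in [("knob",(320,217),.09),("eL",(208,256),.113),("eR",(436,250),.113),("roofFL",(193,266),.125),("roofFR",(453,259),.125),("facL",(357,235),.1),("facR",(415,235),.1)]: print(n,atz("w1",uv,h))
P=pose();
k=atz("w1",(320,217),.09);print((P[:3,:3].T@(k-P[:3,3])))
E
```

```text
(array([ 0.6232, -0.1043,  0.0882]), [0.003, 0.003])
knob [ 0.6196 -0.1043  0.09  ]
eL [ 0.6742 -0.1886  0.113 ]
eR [ 0.6134 -0.0028  0.113 ]
roofFL [ 0.681  -0.1967  0.125 ]
roofFR [0.6136 0.0086 0.125 ]
facL [ 0.6235 -0.0693  0.1   ]
facR [ 0.609  -0.0204  0.1   ]
[-0.01    0.0032  0.213 ]
```

```bash

python3 -m handwheel '-0.004 0.0015 0.033 0;-0.004 0.0015 0.033 0;0 0 0.034 -0.025;0 0 0 0;0 0 0 0' 0.06
python3 - <<'E'
from h import *
d=shot("wrist","w2"); print(pose().round(4), proj("w2",(.6196,-.1043,.09)))
cv2.imwrite("pics/w2c.png",cv2.resize(d["img"][100:400,120:520,::-1],(800,600),interpolation=cv2.INTER_CUBIC))
E
```

```text
clock: 2.87
position: [0.6169, -0.1047, 0.2018]
ee_rot: [-0.002, -0.156, 0.988, 0.001]
contact_force: [0.8, -0.2, 0.4]
width: 0.06
gripper_force: 0.0
[[-9.511e-01 -3.088e-01  5.000e-04  6.185e-01]
 [-3.088e-01  9.511e-01 -1.000e-04 -1.053e-01]
 [-4.000e-04 -3.000e-04 -1.000e+00  2.041e-01]
 [ 0.000e+00  0.000e+00  0.000e+00  1.000e+00]] [315.22218037 249.25127943]
```

View pics/w2c.png

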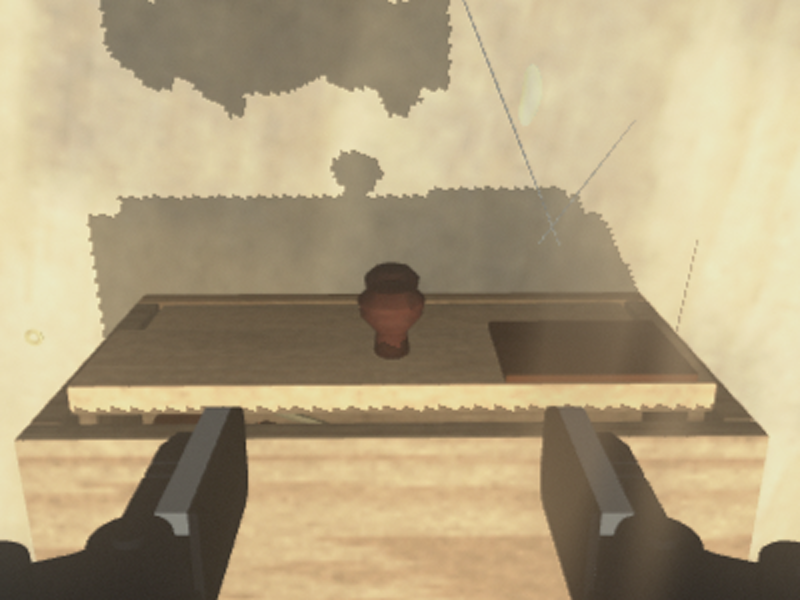

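The crop shows the upper knob ball at crop (391,303), full frame (315.5,251). The darker lower knob is behind and below it. The front's outer top edge is at crop row 385 and the facing's top corners are at crop (505,380) and (697,378).

```bash
python3 - <<'E'
from h import *
np.set_printoptions(suppress=True,precision=4)
P=pose(); B=lambda p:P[:3,:3].T@(p-P[:3,3])
f=lambda u,v:(120+u/2,100+v/2)
print(tri(("w2",f(391,303)),("top0",(429,204))),tri(("w2",f(391,303)),("w1",(320,219))))
for n,uv,h in [("knob",f(391,303),.09),("front outer",f(391,385),.113),("strip rear",f(391,408),.113),("facL",f(505,379),.113),("facR",f(697,378),.113),("eL",f(69,388),.113),("eR",f(715,384),.113),("rFL",f(20,438),.125),("rFR",f(767,435),.125)]:
    p=atz("w2",uv,h); print(n,p,B(p))
E
```

```text
(array([ 0.6242, -0.104 ,  0.0873]), [0.0023, 0.0023]) (array([ 0.6225, -0.1033,  0.0857]), [0.0001, 0.0001])
knob [ 0.621  -0.1037  0.09  ] [-0.0029  0.0008  0.1141]
front outer [ 0.6377 -0.0982  0.113 ] [-0.0204  0.0007  0.0911]
strip rear [ 0.645  -0.0959  0.113 ] [-0.0281  0.0007  0.0911]
facL [ 0.6254 -0.0665  0.113 ] [-0.0185  0.0348  0.0911]
facR [ 0.6074 -0.0121  0.113 ] [-0.0182  0.0921  0.0911]
eL [ 0.6683 -0.1896  0.113 ] [-0.0213 -0.0955  0.0911]
eR [ 0.6076 -0.0061  0.113 ] [-0.0202  0.0977  0.0911]
rFL [ 0.681  -0.1967  0.125 ] [-0.0312 -0.1062  0.0791]
rFR [0.6138 0.0082 0.125 ] [-0.0306  0.1093  0.0791]
```

```bash

python3 -m handwheel '-0.004 0.001 0.03 0;0 0 0.03 0;0 0 0.03 0;0 0 0.023 0;0 0 0 0'
python3 -m handwheel '0 0 0 0;0 0 0 0;0 0 0 0;0 0 0 0;0 0 0 0' 0.005 30
python3 -m handwheel '0.01 0 0 0;0.02 0 0 0;0.02 0 0 0;0.015 0 0 0;0.01 0 0 0'
python3 -m handwheel '0.005 0 0 0;0.004 0 0 0;0.003 0 0 0;0 0 0 0;0 0 0 0'
```

```text
clock: 3.33
position: [0.6204, -0.1027, 0.0884]
ee_rot: [-0.002, -0.156, 0.988, 0.001]
contact_force: [-0.1, 0.1, -0.6]
width: 0.0601
gripper_force: 0.0
clock: 3.75
position: [0.6235, -0.1032, 0.0934]
ee_rot: [0.003, -0.157, 0.988, -0.001]
contact_force: [0.3, 0.3, 5.9]
width: 0.0188
gripper_force: 29.0
clock: 4.17
position: [0.5512, -0.1271, 0.0934]
ee_rot: [0.003, -0.157, 0.988, -0.002]
contact_force: [0.4, 0.2, 6.9]
width: 0.0189
gripper_force: 29.6
clock: 4.58
position: [0.5485, -0.1281, 0.0936]
ee_rot: [0.011, -0.155, 0.988, -0.0]
contact_force: [17.0, 10.4, -2.7]
width: 0.0189
gripper_force: 29.7
```

```bash

python3 -m handwheel '0 0 0 0;0 0 0 0;0 0 0 0;0 0 0 0' 0.06
python3 -m handwheel '0 0 -0.03 0;0 0 -0.04 0;0 0 -0.04 0;0 0 0 0;0 0 0 0'
python3 - <<'E'
from h import *
shot("wrist","w3"); print(pose().round(4)); shot("top","top3")
E
python3 -m handwheel '0 0 -0.04 0;0.0027 0.039 -0.02 0;0.0027 0.039 -0.02 0;0.0027 0.04 0 0;0.0027 0.04 0 0' 0.085
python3 -m handwheel '0.0027 0.039 0 0;0.0027 0.039 0 0;0.0027 0.039 0 0;0 0 0 0.122;0 0 0 0.122'
python3 -m handwheel '0 0 0 0.122;0 0 0 0.122;0 0 0 0.122;0 0 0 0.122;0 0 0 0.122'
python3 -m handwheel '0 0 0 0.122;0 0 0 0.122;0 0 0 0.122;0 0 0 0.122;0 0 0 0.122'
python3 -m handwheel '0 0 0 0.122;0 0 0 0.122;0 0 0 0.122;0 0 0 0.122;0 0 0 0'
python3 -m handwheel '0 0 0 0;0 0 0 0'
python3 - <<'E'
from h import *
w=shot("wrist","w4"); print(pose().round(4))
a=cv2.imread("pics/w3.png")[100:400,100:500]; b=cv2.imread("pics/w4.png")
cv2.imwrite("pics/c4.png",np.vstack([cv2.resize(a,(400,300)),cv2.resize(b,(400,300))]) if 0 else np.hstack([cv2.resize(a,(400,300)),cv2.resize(b[140:440,120:520],(400,300))]))
E
```

```text
clock: 4.92
position: [0.5384, -0.13, 0.0906]
ee_rot: [-0.0, -0.157, 0.988, -0.0]
contact_force: [0.3, -0.0, 0.0]
width: 0.0598
gripper_force: 0.0
clock: 5.33
position: [0.54, -0.1307, 0.2031]
ee_rot: [0.003, -0.157, 0.988, -0.002]
contact_force: [0.1, 0.9, -0.2]
width: 0.0603
gripper_force: 0.0
[[-9.509e-01 -3.096e-01  1.200e-03  5.385e-01]
 [-3.096e-01  9.509e-01 -6.000e-04 -1.301e-01]
 [-9.000e-04 -1.000e-03 -1.000e+00  2.010e-01]
 [ 0.000e+00  0.000e+00  0.000e+00  1.000e+00]]
clock: 5.85
position: [0.48, 0.0142, 0.2774]
ee_rot: [-0.001, -0.156, 0.988, 0.0]
contact_force: [0.9, 1.1, 0.5]
width: 0.085
gripper_force: 0.0
clock: 6.27
position: [0.4346, 0.124, 0.2762]
ee_rot: [-0.002, -0.035, 0.999, -0.0]
contact_force: [-0.1, -1.0, 0.2]
width: 0.0849
gripper_force: 0.0
clock: 6.68
position: [0.4358, 0.1218, 0.276]
ee_rot: [-0.002, 0.269, 0.963, -0.001]
contact_force: [0.3, -0.5, -0.7]
width: 0.085
gripper_force: 0.0
clock: 7.1
position: [0.4358, 0.1217, 0.276]
ee_rot: [-0.002, 0.546, 0.838, -0.002]
contact_force: [-0.1, -0.3, -0.3]
width: 0.0851
gripper_force: 0.0
clock: 7.52
position: [0.436, 0.1218, 0.2762]
ee_rot: [-0.001, 0.731, 0.683, -0.002]
contact_force: [-0.5, 0.1, 0.2]
width: 0.0849
gripper_force: 0.0
clock: 7.68
position: [0.4365, 0.1219, 0.2772]
ee_rot: [-0.001, 0.729, 0.684, -0.001]
contact_force: [-0.0, 0.7, -0.7]
width: 0.0853
gripper_force: 0.0
[[ 6.400e-02  9.979e-01 -1.700e-03  4.367e-01]
 [ 9.979e-01 -6.400e-02 -1.000e-04  1.219e-01]
 [-2.000e-04 -1.700e-03 -1.000e+00  2.775e-01]
 [ 0.000e+00  0.000e+00  0.000e+00  1.000e+00]]
```

View pics/c4.png

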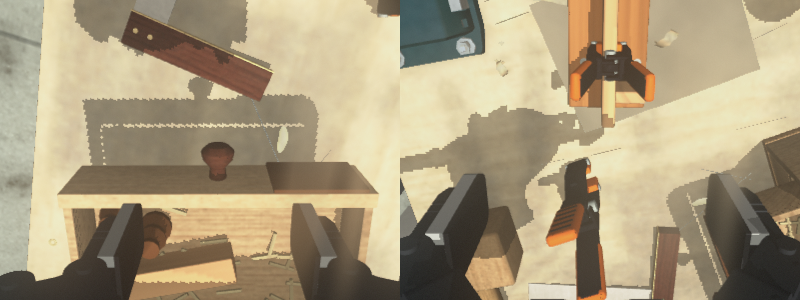

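The left pane shows the drawer pulled out, with the facing now at full-frame columns 366–478. The right pane shows the orange clamp's handle tips at full (298,223) and (371,222) astride the rail, with the larger clamp lying below them on the bench.

```bash
python3 - <<'E'
from h import *
np.set_printoptions(suppress=True,precision=4)
P=pose(); B=lambda p:P[:3,:3].T@(p-P[:3,3])
a=tri(("w4",(298,223)),("top0",(278.4,334))); b=tri(("w4",(371,222)),("top0",(281.6,300.3))); print(a,b)
for h in(.156,): print([B(atz("w4",u,h)) for u in((298,223),(371,222))])
for uv in((325,150),(328,255)): print("rail",atz("w4",uv,.08),B(atz("w4",uv,.08)))
c=cv2.imread("pics/w4.png")[120:300,240:420]; d=cv2.imread("pics/w3.png")[240:340,300:500]
cv2.imwrite("pics/c5.png",np.hstack([cv2.resize(c,(400,400),interpolation=3),cv2.resize(d,(400,400),interpolation=3)])) if 0 else cv2.imwrite("pics/c5.png",np.vstack([cv2.resize(c,(540,400),interpolation=2)[:, :],cv2.resize(d,(540,200),interpolation=2)]))
E
```

```text
(array([0.4229, 0.1302, 0.1415]), [0.0008, 0.0008]) (array([0.4722, 0.1267, 0.1393]), [0.0019, 0.0019])
[array([ 0.0116, -0.0126,  0.1215]), array([0.0123, 0.0348, 0.1214])]
rail [0.4457 0.1716 0.08  ] [0.0502 0.0061 0.1975]
rail [0.4432 0.0812 0.08  ] [-0.0402  0.0095  0.1975]
```

View pics/c5.png

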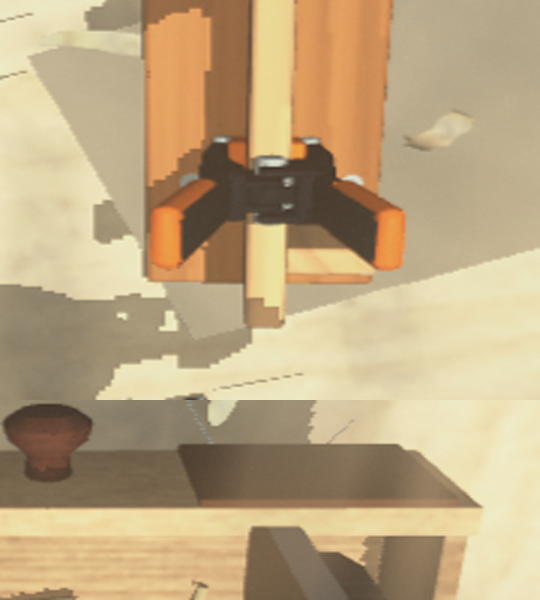

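The enlarged crop gives tip centres at full (295.7,227) and (369.3,227), with the rail centre line at column 329–331. The lower pane puts the facing's top edge at full (373–475,291) and the rear of the strip at row 307.

```bash
python3 - <<'E'
from h import *
np.set_printoptions(suppress=True,precision=4)
P=pose(); B=lambda p:P[:3,:3].T@(p-P[:3,3])
print([B(atz("w4",u,.156)) for u in((295.7,227),(369.3,227))],[B(atz("w4",u,.08)) for u in((330.8,142.5),(328.7,255))])
print([B(atz("w4",u,.156)) for u in((295.7,213),(369.3,213),(295.7,240),(369.3,240))])
for u in((373,291),(475,291),(373,307.5),(475,307.5)): print(atz("w3",u,.113))
print(atz("w3",(424,299),.113))
E
python3 -m handwheel '0 0 0.03 0;0.004 0.01 0.02 0;0 0 0 0;0 0 0 0'
python3 - <<'E'
from h import *
w=shot("wrist","w5"); print(pose().round(4))
cv2.imwrite("pics/c6.png",cv2.resize(w["img"][150:390,160:480,::-1],(800,600),interpolation=2))
E
```

```text
[array([ 0.0089, -0.0141,  0.1215]), array([0.0089, 0.0338, 0.1214])] [array([0.0561, 0.0107, 0.1974]), array([-0.0402,  0.0101,  0.1975])]
[array([ 0.0183, -0.014 ,  0.1215]), array([0.0183, 0.0334, 0.1214]), array([-0.0001, -0.0143,  0.1215]), array([-0.    ,  0.0342,  0.1214])]
[ 0.5507 -0.0918  0.113 ]
[ 0.5316 -0.0336  0.113 ]
[ 0.5611 -0.0878  0.113 ]
[ 0.5418 -0.0287  0.113 ]
[ 0.5461 -0.0605  0.113 ]
clock: 8.07
position: [0.4468, 0.1253, 0.2275]
ee_rot: [-0.001, 0.73, 0.684, -0.001]
contact_force: [0.1, 0.1, 0.4]
width: 0.085
gripper_force: 0.0
[[ 6.510e-02  9.979e-01 -5.000e-04  4.473e-01]
 [ 9.979e-01 -6.510e-02 -1.000e-04  1.253e-01]
 [-1.000e-04 -5.000e-04 -1.000e+00  2.286e-01]
 [ 0.000e+00  0.000e+00  0.000e+00  1.000e+00]]
```

View pics/c6.png

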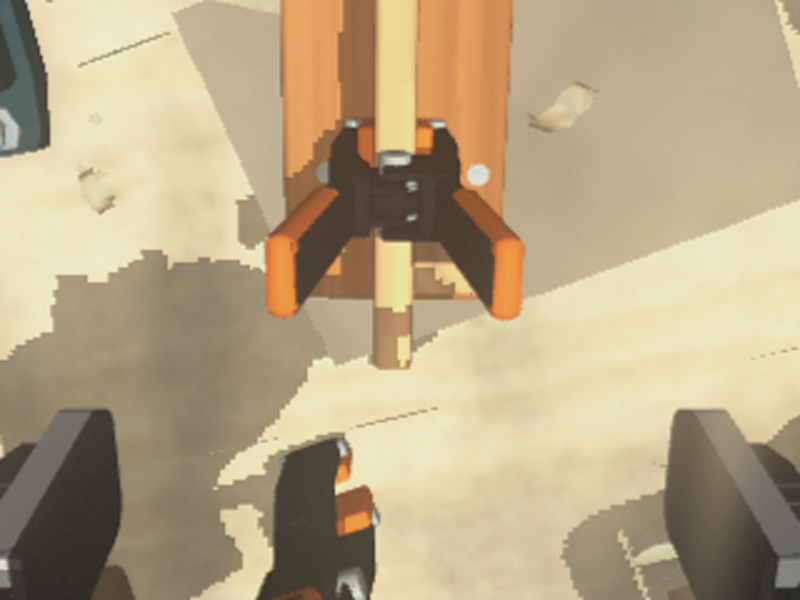

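Tips are at full (272.4,260) and (363.2,261), centred between the fingers. The remaining offset is about +4 mm along the rail.

```bash

python3 -m handwheel '0.0035 0.0008 0.025 0;0 0 0.03 0;0 0 0.025 0;0 0 0.014 0;0 0 0 0'
python3 -m handwheel '0 0 0 0;0 0 0 0;0 0 0 0;0 0 0 0;0 0 0 0' 0.025 50
python3 -m handwheel '0 0 0 0;0 0 0 0;0 0 0 0'
python3 - <<'E'
from h import *
w=shot("wrist","w6"); s=shot("side","s6"); print(pose().round(4))
a=cv2.resize(w["img"][150:450,160:480,::-1],(480,450)); b=cv2.resize(s["img"][160:310,360:460,::-1],(300,450),interpolation=2)
cv2.imwrite("pics/c7.png",np.hstack([a,b]))
E
```

```text
clock: 8.53
position: [0.4468, 0.1285, 0.1329]
ee_rot: [-0.001, 0.73, 0.684, -0.002]
contact_force: [0.1, -0.1, 0.1]
width: 0.0849
gripper_force: 0.0
clock: 8.95
position: [0.4503, 0.1296, 0.1394]
ee_rot: [0.001, 0.73, 0.683, 0.003]
contact_force: [-6.4, 0.6, 24.0]
width: 0.0312
gripper_force: 49.6
clock: 9.2
position: [0.4504, 0.1296, 0.1395]
ee_rot: [0.002, 0.73, 0.683, 0.003]
contact_force: [-4.9, 0.4, 24.3]
width: 0.031
gripper_force: 49.4
[[ 0.066   0.9978  0.0069  0.4504]
 [ 0.9978 -0.066   0.002   0.1296]
 [ 0.0024  0.0068 -1.      0.1395]
 [ 0.      0.      0.      1.    ]]
```

View pics/c7.png

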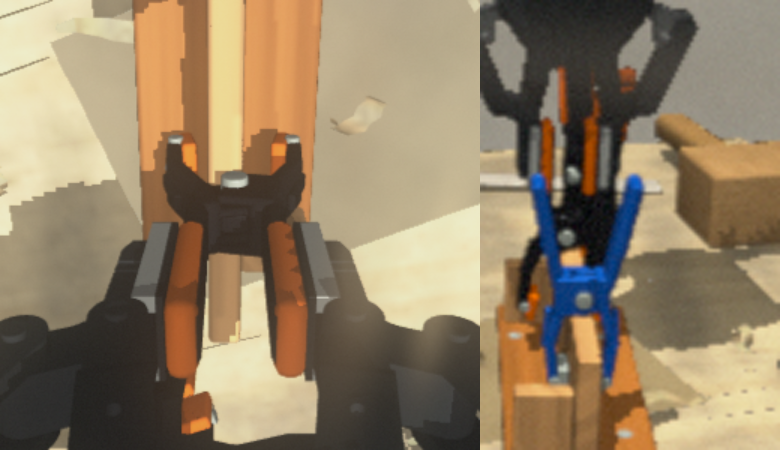

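The clamp is squeezed to its stop: width 31 mm, jaws well clear of the rail board, and the blue clamp untouched. Next I lift it.

```bash

python3 -m handwheel '0 0 -0.015 0;0 0 -0.025 0;0 0 -0.03 0;0 0 -0.03 0;0 0 -0.02 0'
python3 -m handwheel '0 0 0 0;0 0 0 0;0 0 0 0;0 0 0 0'
python3 -m handwheel '-0.015 0.009 0 0;-0.022 0.0128 0 0;-0.022 0.0128 0 0;-0.022 0.0128 0 0;-0.022 0.0128 0 0'
python3 -m handwheel '-0.022 0.0128 0 0;-0.022 0.0128 0 0;-0.022 0.0128 0 0;-0.0153 0.0104 0 0;0 0 0 -0.08'
python3 -m handwheel '0 0 0 -0.1;0 0 0 -0.1;0 0 0 -0.102;0 0 0 0;0 0 0 0'
python3 - <<'E'
from h import *
np.set_printoptions(suppress=True,precision=4)
w=shot("wrist","w7"); s=shot("side","s7"); P=pose(); print(P)
print("edge in tool",P[:3,:3].T@(np.array([.547,-.0615,.113])-P[:3,3]))
a=cv2.resize(w["img"][120:480,160:480,::-1],(480,540)); b=cv2.resize(s["img"][100:300,180:300,::-1],(324,540),interpolation=2)[:,:320]
cv2.imwrite("pics/c8.png",np.hstack([a,b]))
E
```

```text
clock: 9.72
position: [0.4496, 0.129, 0.2587]
ee_rot: [0.002, 0.73, 0.683, 0.003]
contact_force: [0.5, -0.2, -1.3]
width: 0.0308
gripper_force: 51.1
clock: 10.05
position: [0.4474, 0.1287, 0.2531]
ee_rot: [-0.001, 0.73, 0.683, -0.001]
contact_force: [0.8, -0.8, -0.6]
width: 0.0311
gripper_force: 51.1
clock: 10.47
position: [0.5012, 0.0211, 0.2527]
ee_rot: [-0.001, 0.73, 0.684, -0.001]
contact_force: [-0.1, -0.0, -1.0]
width: 0.0307
gripper_force: 51.1
clock: 10.88
position: [0.5466, -0.0656, 0.2526]
ee_rot: [0.0, 0.703, 0.711, -0.001]
contact_force: [0.3, -0.7, -0.3]
width: 0.0308
gripper_force: 51.1
clock: 11.3
position: [0.5446, -0.0621, 0.2534]
ee_rot: [-0.001, 0.588, 0.809, -0.0]
contact_force: [0.8, -0.6, -1.1]
width: 0.0308
gripper_force: 51.1
[[-0.309   0.951  -0.001   0.5447]
 [ 0.951   0.309   0.0005 -0.0621]
 [ 0.0008 -0.0008 -1.      0.2537]
 [ 0.      0.      0.      1.    ]]
edge in tool [-0.0002  0.0024  0.1407]
```

View pics/c8.png

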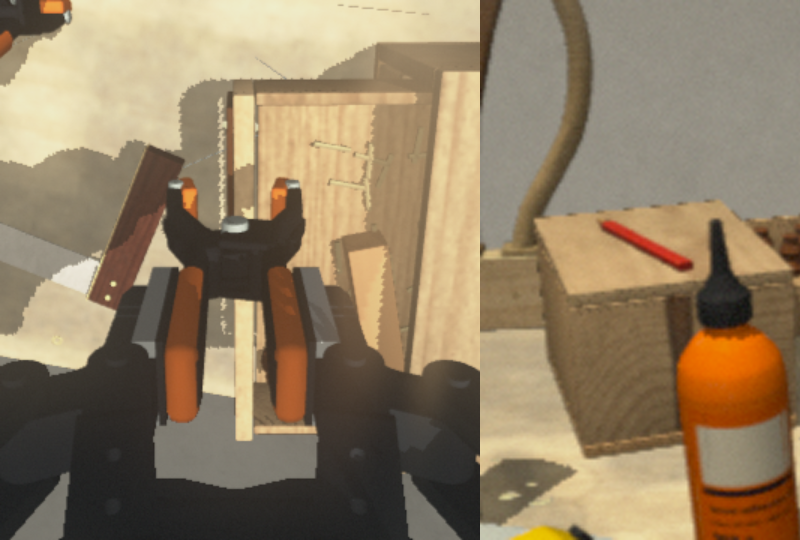

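The clamp hangs open over the drawer front. The front and facing span crop columns 228–257, the pads' inner faces are at about 197 and 277, and they are parallel. About +2.5 mm in tool y is needed. That was my tenth picture, so the remaining checks are numeric.

```bash

python3 -m handwheel '0 0.0025 0.01 0;0 0 0.01 0;0 0 0.005 0;0 0 0 0;0 0 0 0'
python3 - <<'E'
from h import *
np.set_printoptions(suppress=True,precision=4)
a=cv2.imread("pics/w7.png").astype(int); w=shot("wrist","w8"); P=pose(); print(P[:3,3], "edge in tool",P[:3,:3].T@(np.array([.547,-.0615,.113])-P[:3,3]))
b=w["img"][:,:,::-1].astype(int)
for n,i in(("w7",a),("w8",b)):
  for r in(200,225,240,340,355,370):
    g=i[r-1:r+2,285:352].mean((0,2)).round().astype(int); print(n,r,*g)
E
```

```text
clock: 11.82
position: [0.5469, -0.0614, 0.2284]
ee_rot: [-0.001, 0.587, 0.809, -0.0]
contact_force: [0.6, 0.6, -0.8]
width: 0.031
gripper_force: 51.1
[ 0.5473 -0.0615  0.229 ] edge in tool [ 0.     -0.0002  0.116 ]
w7 200 127 127 127 128 128 128 127 127 127 128 127 127 127 126 127 126 125 125 124 122 162 184 191 164 158 150 110 98 101 100 132 190 204 203 202 204 206 208 211 211 212 211 210 207 154 132 119 143 168 177 182 177 170 170 175 179 186 189 184 179 178 177 180 184 186 188 189
w7 225 124 123 123 124 125 126 129 130 134 127 127 125 134 134 134 129 127 127 127 127 132 174 196 166 137 126 99 96 98 99 105 193 209 208 207 206 205 208 212 211 210 210 210 211 154 125 108 147 167 179 187 185 180 180 182 186 191 189 183 180 182 184 188 191 189 184 180
w7 240 85 85 87 104 122 126 125 125 125 125 126 125 125 124 125 125 125 124 125 125 126 152 193 182 141 128 94 73 72 73 78 128 141 139 137 136 138 137 139 140 142 142 141 137 120 124 109 148 167 179 184 179 175 177 183 187 191 189 141 94 87 88 89 90 86 95 101
w7 340 71 71 71 70 70 71 65 51 46 45 46 47 67 109 116 117 117 117 118 118 118 1
[... 1515 characters left out ...]
 111 120 120 120 119 119 136 138 124 118 117 116 118 117 122 189 202 200 198 200 203 203 203 204 207 207 204 202 144 118 111 145 167 164 159 167 177 176 103 51 47 47 48 47 50 68 72 72 72 73 73 72 73 74
w8 355 94 93 92 88 81 75 69 54 46 45 46 67 107 115 116 118 117 117 117 117 138 158 130 117 159 167 133 129 191 205 206 207 207 206 206 206 206 206 208 210 202 140 161 136 166 176 173 170 173 177 172 167 120 65 47 47 48 51 68 74 80 88 92 96 96 97 99
w8 370 102 98 97 94 91 76 55 48 48 48 90 172 186 186 184 184 184 183 183 181 179 179 178 179 181 183 185 148 185 203 204 205 206 206 207 206 205 203 205 207 198 176 187 150 147 136 143 129 108 79 59 59 65 71 54 48 49 49 51 70 88 95 96 99 101 103 104
```

The strip and facing together span columns 307–326.5, centred at 316.7. That matches both the tool centre line (316.7) and the midpoint between the handles (316.6), so I can descend.

```bash

python3 -m handwheel '0 0 0.01 0;0 0 0.012 0;0 0 0.01 0;0 0 0.006 0;0 0 0 0'
python3 -m handwheel '0 0 0 0;0 0 0 0;0 0 0 0'
python3 - <<'E'
from h import *
np.set_printoptions(suppress=True,precision=4)
w=shot("wrist","w9"); shot("top","t9"); P=pose(); print(P[:3,3], "edge in tool",P[:3,:3].T@(np.array([.547,-.0615,.113])-P[:3,3]))
b=w["img"].astype(int)
for r in(150,180,200,215,230,240,250,340): print(r,*b[r-1:r+2,272:362].mean((0,2)).round().astype(int))
# orange mask of pads, handles
hsv=cv2.cvtColor(w["img"],cv2.COLOR_RGB2HSV); m=((hsv[:,:,0]<14)&(hsv[:,:,1]>200)&(hsv[:,:,2]>90)).astype(np.uint8)
n,_,st,c=cv2.connectedComponentsWithStats(m)
for s,cc in zip(st[1:],c[1:]):
    if s[4]>40: print(s,cc.round())
# same on w7
z=cv2.cvtColor(cv2.imread("pics/w7.png"),cv2.COLOR_BGR2HSV); m=((z[:,:,0]<14)&(z[:,:,1]>200)&(z[:,:,2]>90)).astype(np.uint8)
n,_,st,c=cv2.connectedComponentsWithStats(m)
for s,cc in zip(st[1:],c[1:]):
    if s[4]>40: print("w7",s,cc.round())
E
```

```text
clock: 12.28
position: [0.5463, -0.0613, 0.1894]
ee_rot: [-0.002, 0.587, 0.81, -0.001]
contact_force: [-0.4, 0.1, -0.9]
width: 0.0309
gripper_force: 51.1
clock: 12.53
position: [0.5478, -0.0616, 0.1919]
ee_rot: [0.001, 0.587, 0.81, 0.0]
contact_force: [-0.3, -0.2, -0.5]
width: 0.031
gripper_force: 51.1
[ 0.5477 -0.0616  0.1918] edge in tool [ 0.0003 -0.0007  0.0788]
150 202 203 205 205 203 203 203 202 200 198 197 197 197 197 198 199 198 199 200 201 202 202 203 203 205 206 207 208 208 209 210 209 209 209 210 209 209 209 208 208 208 209 209 209 209 209 209 210 211 213 214 215 216 216 216 216 215 215 214 215 215 215 214 213 212 211 211 210 211 212 212 213 214 214 215 216 216 216 216 215 215 214 214 213 213 212 211 211 211 211
180 202 202 203 201 202 201 200 200 200 199 199 198 198 197 196 196 196 198 199 200 201 202 202 203 202 201 201 201 200 201 201 202 203 204 204 204 206 206 206 205 206 205 205 204 203 202 202 202 201 201 200 201 200 200 200 200 201 201 202 201 201 201 200 200 199 199 199 198 199 198 198 198 198 198 185 181 168 176 190 193 195 195 195 196 195 195 195 194 193 192
200
[... 1454 characters left out ...]
150 153 154 153 153 153 152 144 110 118 125 125 125 124 124 123 122 123 122 122 94 88 91 94 93 83 171 194 200 201 201 203 205 206 208 209 210 211 212 211 210 208 207 148 120 120 104 102 106 112 119 122 120 116 116 117 117 101 116 130 145 148 148 151 152 132 121 98 68 60 61 61 60 61 62 62 63 67 177
340 56 68 69 70 70 69 71 71 71 71 71 69 72 70 70 70 71 70 70 64 50 45 44 48 46 55 73 77 78 80 64 61 61 62 62 59 58 67 185 204 206 206 206 203 201 201 202 202 203 204 205 207 206 188 135 117 111 144 172 173 169 170 177 183 109 51 49 49 48 51 50 68 72 72 73 73 73 75 75 76 74 74 75 75 75 74 74 73 74 72
[  0   8  48  31 592] [23. 22.]
w7 [98 39 23  5 46] [111.  40.]
w7 [103  46  20  10  50] [115.  52.]
```

The pads sit on either side of the front, with inner faces at columns 291 and 341 and the front and facing between 303 and 326. That leaves about 8 mm clear on each side. The clamp has not slipped in the grip, the pads are about 19 mm below the edge, and the contact force is about 0.

```bash
python3 -c "
from rig import ticket; print(ticket.sign_off())"
```

```text
the job is handed in; nothing more can be done
None
```

The job is handed in with no verdict shown: the upper drawer is at its stop, and the orange clamp is held wide open around the middle of the facing. By my measurements its pads are about 19 mm below the edge, 8 mm clear on each side and touching nothing.

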